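Tent pegs into the slotted block by length

ROBOT

A 6-joint arm with a two-finger parallel gripper is mounted at the origin on the work surface. World frame = base frame: x ahead of the robot, y to its left, z up, the work surface at z = 0. Lengths are in mm, angles in rad, forces in N, time in s.
With the tool pointing down it reaches from about 350 to 975 mm from the base axis. Payload 7.1 kg.
Tool frame: the origin (TCP) lies between the finger pads; the fingertips stand 8 mm ahead of it and the grasp point (between the pads) lies 11 mm behind it; x points along the fingers, y is the direction in which the jaws open and shut, and the axes are right-handed (so a half turn about x gives the same grasp; the last joint's range is limited). The gripper opens to 88 mm and grips with 3 to 60 N. Pads are 20 mm wide; open, the fingers measure 115 mm over their backs; the gripper's body (75 mm by 178 mm) begins 61 mm behind the grasp point.
Start: joints at [1.188, 0.423, 1.63, -0, 1.089, -0.019], TCP at [222.36, 584.09, 230.675] pointing down, gripper open.
Joint ranges: [-3, 3], [-0.9, 2.11], [0.09, 2.58], [-1.31, 4.45], [0.11, 2.69], [-2.54, 2.54]. Speed limits (rad/s): [2.39, 2.39, 3.01, 3.14, 3.14, 3.14].

INTERFACE

Orientations are given as a rotation vector (axis times angle).
In Python, from workcell import ctrl gives the robot as it stands.
- The arm moves only by the tool apply_moves, never from a script. Its argument "increments" is a list of rows, each an object with "gripper": the opening in per cent of the stroke, from 0 (shut) to 100 (fully open); "delta_pos": the shift along the tool's x, y, z in cm, a list of three; "dr": the turn, a rotation vector about the tool's x, y, z in rad, a list of three. In form: [{"gripper": gripper, "delta_pos": [dx, dy, dz], "dr": [ax, ay, az]}, ...]. A call has exactly 5 rows; each row shifts and turns the commanded pose from where the row before left it, along the tool's axes as they then stand; what a row does not reach is not made up. A row lasts 1/12 s, in which the tool goes at most 41.7 mm and 7.16 degrees, less where a joint would pass 70% of its speed; a pose out of reach is approached as far as the arm can. A call with a gripper value outside its range is refused whole. The fingers move at their own pace and stop on an object; the grip force is fixed at half the most. Time passes only in rows, so rows that do not move let the fingers close, or fill a call up. It gives the time, the measured TCP pose, the force and the opening at its end, in the units of the state.
- ctrl.get_obs(): the state, without advancing time (a new reading comes with each control period).
- ctrl.get_image(name): name is "scene" or "top"; returns a dict with "img" (400x640x3 uint8, red, green, blue), "range_z" (400x640 float32, mm along the optical axis (not along the pixel's ray), 0 where there is no reading), "mtx" (3x3 intrinsics, pixels), "rvec" (rotation vector, rad) and "tvec" (3), from world to camera coordinates, as OpenCV has them. Camera axes: x right, y down, z forward; pixel columns grow to the right and rows downward; lengths in mm; the calibration is good to about 2 mm. A picture is of the moment at which its call begins.
- ctrl.close_job(): hands the job in, once; it reports no verdict.
The state is a dict: "t": time; "qpos": joint angles; "qvel": joint speeds; "joint_torque": joint torques, N m; "ee_pos": TCP position; "orientation": TCP orientation; "ft_force": force on the tool from outside, world axes, zero at the start; "moment": the same for the moment, N m; "width": finger opening in mm.
Only numpy, scipy, OpenCV 4.12 (cv2) and the standard library are available. Lean on these libraries where they do the work, as an engineer would, in place of code of your own. Each camera call takes 0.05 s, during which the arm holds its last target. There are 200 camera calls.

TASK

Lay the four green tent pegs in the slots of the wooden peg block in order of length, one peg to a slot: the longest in the slot next to the orange mallet, the shortest in the slot next to the steel extractor. Each peg should lie down on the slot floor, along its slot and centred in it, ridge up as it lies now; leave the mallet and the extractor where they are.

Things in the scene. Friction and masses are not known exactly. Their poses are not given: they have to be found in the camera images.
- peg_110: Shortest of four loose green aluminium Y-section tent pegs: 110 mm long, 17 wide, 15 tall, about 20 g, lying on a 3 mm cork mat on two blades, the third a ridge on top. Behaves as a solid bar of that width and height; grip it across at mid-length. Origin: centre of its underside; x along the peg, y across, z up. Its ends count alike.
- peg_140: Second shortest of four loose green aluminium Y-section tent pegs: 140 mm long, 17 wide, 15 tall, about 24 g, lying on a 3 mm cork mat on two blades, the third a ridge on top. Behaves as a solid bar of that width and height; grip it across at mid-length. Origin: centre of its underside; x along the peg, y across, z up. Its ends count alike.
- peg_170: Second longest of four loose green aluminium Y-section tent pegs: 170 mm long, 17 wide, 15 tall, about 28 g, lying on a 3 mm cork mat on two blades, the third a ridge on top. Behaves as a solid bar of that width and height; grip it across at mid-length. Origin: centre of its underside; x along the peg, y across, z up. Its ends count alike.
- peg_200: Longest of four loose green aluminium Y-section tent pegs: 200 mm long, 17 wide, 15 tall, about 32 g, lying on a 3 mm cork mat on two blades, the third a ridge on top. Behaves as a solid bar of that width and height; grip it across at mid-length. Origin: centre of its underside; x along the peg, y across, z up. Its ends count alike.
- slot_1: Slot at the robot's right (-y) end of the fixed wooden block's row of four, 60 mm apart: 34 mm wide, 10 deep notches in two rails, each 16 thick, centred 36 mm either side of its middle (56 mm finger gap between). Slot floor 22 mm above the table; 8 mm base board under the gap. Origin: mid-slot at floor level, where a peg's underside centre belongs; x along slot and peg, y along the row, z up.
- slot_2: Slot second from the right (-y) of the fixed wooden block's row of four, 60 mm apart: 34 mm wide, 10 deep notches in two rails, each 16 thick, centred 36 mm either side of its middle (56 mm finger gap between). Slot floor 22 mm above the table; 8 mm base board under the gap. Origin: mid-slot at floor level, where a peg's underside centre belongs; x along slot and peg, y along the row, z up.
- slot_3: Slot third from the right (-y) of the fixed wooden block's row of four, 60 mm apart: 34 mm wide, 10 deep notches in two rails, each 16 thick, centred 36 mm either side of its middle (56 mm finger gap between). Slot floor 22 mm above the table; 8 mm base board under the gap. Origin: mid-slot at floor level, where a peg's underside centre belongs; x along slot and peg, y along the row, z up.
- slot_4: Slot at the robot's left (+y) end of the fixed wooden block's row of four, 60 mm apart: 34 mm wide, 10 deep notches in two rails, each 16 thick, centred 36 mm either side of its middle (56 mm finger gap between). Slot floor 22 mm above the table; 8 mm base board under the gap. Origin: mid-slot at floor level, where a peg's underside centre belongs; x along slot and peg, y along the row, z up.
- mallet: Loose orange mallet lying parallel to the slots beyond either end of the row, about 80 mm from the end slot; marks the longest peg's end, leave it alone. 267 mm long, 0.3 kg; head a lying cylinder 50 mm in diameter, 80 long across, at the +x end; handle 24 thick, black grip. Origin: table level under the handle, near mid-length; x towards the head.
- extractor: Loose stainless steel peg extractor lying flat, parallel to the slots, beyond the other end of the row, about 80 mm from the end slot; marks the shortest peg's end, leave it alone. 10 mm rod, 190 mm long, 80 mm T-handle at the -x end, hook at the other, 0.12 kg. Origin: table level, mid-length; x towards the hook.
There are look-alikes about, which are no part of the job. Leave any black or blue look-alike of the peg_140 alone. Leave any red or white look-alike of the peg_110 alone.

How it is judged:
By the outcome, as a careful person would: the job done as asked, in the order asked, and still so for the second after the job is handed in, with the robot touching nothing.
It also fails if it takes over 109 s, if anything falls off the work surface, if the arm or the gripper's body presses on something with over 40 N, if the wrist force passes 120 N, or if a joint passes its speed limit or range.

## Working session

There is one attempt and no reset: what is moved stays moved. The work goes in short steps, Python scripts to look and compute and a tool call to move; the robot and the scene stay as the last step left them, time stands still between calls to the robot, and variables do not carry over. Pictures are saved under pics/ and viewed, about 12 in all and at most 16, crops included, and the job is handed in when it is done.

Besides the shell and the picture viewer there is one more tool, called after "Call:" in YAML: its name, and indented under it one key for each argument. apply_moves: Moves the arm, as the interface text tells. Its arguments: {"type":"object","properties":{"increments":{"type":"array","items":{"type":"object","properties":{"gripper":{"type":"number"},"delta_pos":{"type":"array","items":{"type":"number"}},"dr":{"type":"array","items":{"type":"number"}}}}}},"required":["increments"]}

```bash
mkdir -p pics; cat > h.py <<'E'
from workcell import ctrl
import numpy as np, cv2
def cam(n):
    d=ctrl.get_image(n); R,_=cv2.Rodrigues(np.array(d["rvec"],float)); d["R"]=R; d["t"]=np.array(d["tvec"],float).ravel(); return d
def save(d,f): cv2.imwrite(f,cv2.cvtColor(d["img"],cv2.COLOR_RGB2BGR))
def ray(d,uv,z):
    uv=np.atleast_2d(np.array(uv,float)); c=np.c_[uv,np.ones(len(uv))]@np.linalg.inv(d["mtx"]).T
    w=c@d["R"]; o=-d["R"].T@d["t"]; return o+w*((z-o[2])/w[:,2])[:,None]
def proj(d,p):
    return cv2.projectPoints(np.atleast_2d(np.array(p,float)),np.array(d["rvec"],float),d["t"],np.array(d["mtx"],float),None)[0][:,0]
E
python3 - <<'E'
from h import *
o=ctrl.get_obs(); print({k:np.round(v,3) for k,v in o.items()})
for n in("top","scene"):
    d=cam(n); save(d,f"pics/{n}0.png"); print(n,np.round(-d["R"].T@d["t"]), np.round(d["R"],2).tolist(), d["mtx"][0][0])
E
```

```text
{'t': np.float64(0.0), 'qpos': array([ 1.188,  0.424,  1.631, -0.   ,  1.089, -0.019]), 'qvel': array([ 0.001, -0.002,  0.001,  0.   , -0.   , -0.   ]), 'joint_torque': array([ 0.0000e+00, -5.4462e+01, -2.7368e+01,  6.5000e-02,  2.3000e-02,
       -0.0000e+00]), 'ee_pos': array([222.172, 583.589, 229.903]), 'orientation': array([ 0.284,  1.552, -0.287]), 'ft_force': array([ 1.234, -0.336, -0.704]), 'moment': array([-0.008, -0.022, -0.011]), 'width': np.float64(87.918)}
top [332.  70. 962.] [[0.11, -0.99, 0.0], [-0.97, -0.11, -0.2], [0.2, 0.02, -0.98]] 366.6091158760024
scene [1115. -256. 1284.] [[0.51, 0.86, -0.02], [0.75, -0.45, -0.49], [-0.43, 0.24, -0.87]] 425.6438480605237
```

View pics/top0.png

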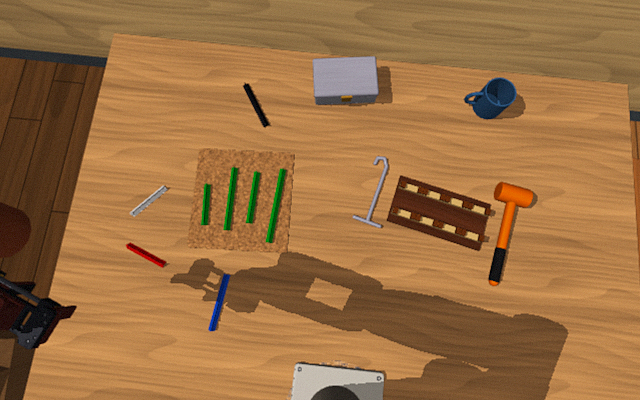

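View pics/scene0.png

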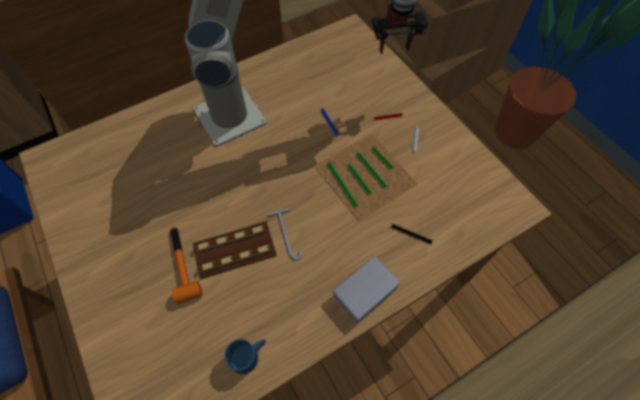

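The top view shows four green pegs on the cork mat at about (206,205), (231,199), (253,198) and (277,205). By length they read 110, 170, 140 and 200. The block is at (440,212), with the mallet on its right (-y) at (512,215) and the extractor on its left (+y) at (375,195). So slot_1 takes 200, slot_2 170, slot_3 140 and slot_4 110. The blue (219,303), black (257,104), red (146,255) and white (149,200) look-alikes stay where they are.

```bash
python3 - <<'E'
from h import *
for n in("top","scene"):
    d=cam(n); hsv=cv2.cvtColor(d["img"],cv2.COLOR_RGB2HSV)
    m=cv2.inRange(hsv,(45,120,30),(80,255,255))
    k,l,s,c=cv2.connectedComponentsWithStats(m)
    print(n)
    for i in range(1,k):
        if s[i,4]<60 or s[i,4]>1200: continue
        v,u=np.nonzero(l==i); p=ray(d,np.c_[u,v],10)[:,:2]
        if not (p[:,0]>0).all(): continue
        r=cv2.minAreaRect(p.astype(np.float32)); mu=p.mean(0); w,V=np.linalg.eigh(np.cov(p.T)); a=V[:,1]; a=a*np.sign(a[0]); 
        print(c[i].round(),s[i,4],"mean",mu.round(1),"rect",np.round(r[0],1),np.round(r[1],1),"yaw",round(np.arctan2(a[1],a[0]),3))
    # notch floors
    x0,x1,y0,y1=(380,500,165,255) if n=="top" else (185,285,210,285)
    sub=hsv[y0:y1,x0:x1]
    save({"img":cv2.resize(d["img"][y0:y1,x0:x1],None,fx=5,fy=5,interpolation=cv2.INTER_NEAREST)},f"pics/blk_{n}.png")
    z=d["range_z"][y0:y1,x0:x1]; v,u=np.nonzero(z>0)
    K=d["mtx"]; zz=z[v,u]; pc=np.c_[(u+x0-K[0][2])/K[0][0]*zz,(v+y0-K[1][2])/K[1][1]*zz,zz]; w=(pc-d["t"])@d["R"]
    print("z hist",np.histogram(w[:,2],bins=np.arange(-10,50,4)))
    for lo,hi in((28,37),):
        q=w[(w[:,2]>lo)&(w[:,2]<hi)][:,:2].astype(np.float32)
        r=cv2.minAreaRect(q); print("rails rect",r,"mean",q.mean(0))
    m=cv2.inRange(sub,(10,40,130),(35,150,255))
    k,l,s,c=cv2.connectedComponentsWithStats(m)
    for i in range(1,k):
        if 15<s[i,4]<300: print("patch",(c[i]+[x0,y0]).round(1),s[i,4],ray(d,c[i]+[x0,y0],22)[0,:2].round(1))
E
```

```text
top
[230. 199.] 382 mean [492.9 328.1] rect [495.2 328.2] [167.8  16.6] yaw 0.03
[275. 205.] 459 mean [487.6 206.9] rect [489.3 206.4] [ 17.2 197.5] yaw -0.058
[253. 197.] 316 mean [502.2 269.9] rect [504.9 269.5] [ 16.6 139.3] yaw -0.011
[205. 204.] 250 mean [470.2 390.6] rect [471.6 390.7] [107.2  16. ] yaw 0.098
z hist (array([   1,  806, 4379, 1151, 2533,  395,  107,  397,  386,  134,  413,
         54,    2,    0]), array([-10,  -6,  -2,   2,   6,  10,  14,  18,  22,  26,  30,  34,  38,
        42,  46]))
rails rect ((510.8359069824219, -234.46473693847656), (182.14109802246094, 273.4581604003906), 0.6132984161376953) mean [ 517.41785 -230.36292]
patch [411.5 187.8] 73 [ 570.2 -144.1]
patch [433.6 194.9] 77 [ 557.4 -202.8]
patch [456.3 202.1] 77 [ 544.6 -262.7]
patch [478.1 209.3] 79 [ 531.6 -319.9]
patch [404.4 213.6] 79 [ 499.8 -129.7]
patch [492.9 227.2] 162 [ 488.9 -358.8]
patch [426.6 220.9] 78 [ 486.8 -188. ]
patch [389.2 224.1] 25 [468.3 -92.6]
patch [449.  228.1] 80 [ 474.5 -246.4]
patch [471.7 235.7] 78 [ 461.1 -305.1]
patch [488.1 247.8] 66 [ 434.8 -347.4]
patch [471. 
[... 613 characters left out ...]
 14,  18,  22,  26,  30,  34,  38,
        42,  46]))
rails rect ((535.9410400390625, -252.59109497070312), (286.3885803222656, 138.47817993164062), 77.59575653076172) mean [ 521.60693 -245.87611]
patch [198.1 213.3] 80 [ 347.3 -275.7]
patch [273.  222.5] 16 [507.3 -76.6]
patch [274.6 229.7] 34 [533.1 -84.5]
patch [256.8 229.2] 20 [ 501.7 -133.4]
patch [238.9 234.5] 21 [ 488.2 -192.2]
patch [221.  239.9] 21 [ 475.4 -250.2]
patch [202.5 245.4] 21 [ 462.4 -309.3]
patch [262.3 248.6] 23 [ 571.5 -149.1]
patch [244.  254.1] 23 [ 558.4 -207.7]
patch [225.5 259.9] 25 [ 545.8 -266.5]
patch [207.  265.5] 22 [ 532.8 -324.3]
patch [191.3 269.1] 19 [ 518.2 -371.3]
patch [273.9 280.6] 163 [ 683.8 -167.1]
```

View pics/blk_top.png

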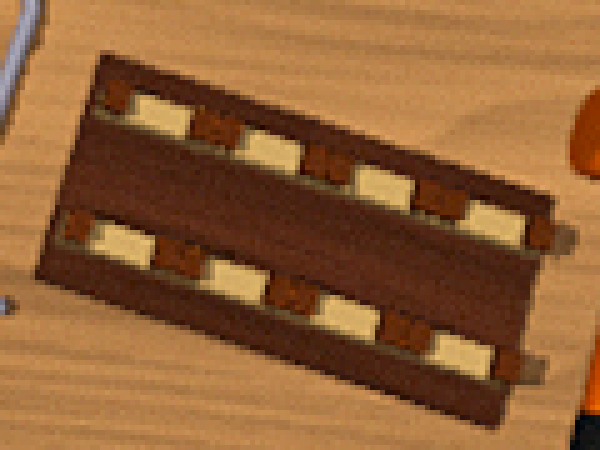

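```bash
cat > plan.py <<'E'
from h import *; import sys
from scipy.spatial.transform import Rotation as Ro
# usage: plan.py x y z yaw : first tilt/yaw correction in place (dr), then shift in new tool axes
o=ctrl.get_obs(); R=Ro.from_rotvec(o["orientation"]).as_matrix(); p=np.array(o["ee_pos"])
print("t",round(float(o["t"]),2),"p",p.round(1),"w",round(float(o["width"]),1),"F",np.round(o["ft_force"],1),"q",np.round(o["qpos"],2)); 
if len(sys.argv)<2: print(R.round(3)); sys.exit()
x,y,z,yaw=map(float,sys.argv[1:5])
best=None
for s in(1,-1):
    a=np.array([-np.sin(yaw),np.cos(yaw),0])*s; X=np.array([0,0,-1.]); T=np.c_[X,a,np.cross(X,a)]
    dr=Ro.from_matrix(R.T@T).as_rotvec()
    if best is None or np.linalg.norm(dr)<np.linalg.norm(best[0]): best=(dr,T)
dr,T=best
print("dr",dr.round(3),"deg",np.degrees(np.linalg.norm(dr)).round(1),"shift cm",(T.T@(np.array([x,y,z])-p)/10).round(2))
E
python3 plan.py; python3 plan.py 472.7 387.2 60 0.095
```

```text
t 0.2 p [222.3 583.8 230.2] w 88.0 F [-0.2  0.1 -0.4] q [ 1.19  0.42  1.63  0.    1.09 -0.02]
[[-0.     0.356  0.935]
 [-0.001  0.935 -0.356]
 [-1.    -0.001 -0.   ]]
t 0.2 p [222.3 583.8 230.2] w 88.0 F [-0.2  0.1 -0.4] q [ 1.19  0.42  1.63  0.    1.09 -0.02]
dr [-0.459 -0.     0.001] deg 26.3 shift cm [ 17.02 -21.95  23.07]
```

Call:
apply_moves:
  increments:
    - {"gripper": 60, "delta_pos": [0, 0, 0], "dr": [-0.115, 0, 0]}
    - {"gripper": 60, "delta_pos": [0, 0, 0], "dr": [-0.115, 0, 0]}
    - {"gripper": 60, "delta_pos": [0, 0, 0], "dr": [-0.115, 0, 0]}
    - {"gripper": 60, "delta_pos": [0, 0, 0], "dr": [-0.114, 0, 0]}
    - {"gripper": 60, "delta_pos": [0, 0, 0], "dr": [0, 0, 0]}

```text
t: 0.62
ee_pos: [222.3, 583.9, 230.4]
orientation: [-0.078, 1.57, 0.078]
ft_force: [0.5, -0.3, -0.3]
width: 58.4
```

Call:
apply_moves:
  increments:
    - {"gripper": 60, "delta_pos": [1.7, -2.2, 2.3], "dr": [0, 0, 0]}
    - {"gripper": 60, "delta_pos": [1.7, -2.2, 2.3], "dr": [0, 0, 0]}
    - {"gripper": 60, "delta_pos": [1.7, -2.2, 2.3], "dr": [0, 0, 0]}
    - {"gripper": 60, "delta_pos": [1.7, -2.2, 2.3], "dr": [0, 0, 0]}
    - {"gripper": 60, "delta_pos": [1.7, -2.2, 2.3], "dr": [0, 0, 0]}

```text
t: 1.03
ee_pos: [348.2, 484.6, 145.0]
orientation: [-0.072, 1.569, 0.072]
ft_force: [0.3, 0.7, -0.7]
width: 52.4
```

Call:
apply_moves:
  increments:
    - {"gripper": 60, "delta_pos": [1.7, -2.2, 2.3], "dr": [0, 0, 0]}
    - {"gripper": 60, "delta_pos": [1.7, -2.2, 2.3], "dr": [0, 0, 0]}
    - {"gripper": 60, "delta_pos": [1.7, -2.2, 2.3], "dr": [0, 0, 0]}
    - {"gripper": 60, "delta_pos": [1.7, -2.2, 2.3], "dr": [0, 0, 0]}
    - {"gripper": 60, "delta_pos": [1.7, -2.2, 2.3], "dr": [0, 0, 0]}

```text
t: 1.45
ee_pos: [473.3, 385.9, 59.8]
orientation: [-0.072, 1.57, 0.072]
ft_force: [0.5, 0.4, 0.9]
width: 52.5
```

Call:
apply_moves:
  increments:
    - {"gripper": 60, "delta_pos": [0, 0, 0], "dr": [0, 0, 0]}
    - {"gripper": 60, "delta_pos": [0, 0, 0], "dr": [0, 0, 0]}
    - {"gripper": 60, "delta_pos": [0, 0, 0], "dr": [0, 0, 0]}
    - {"gripper": 60, "delta_pos": [0, 0, 0], "dr": [0, 0, 0]}
    - {"gripper": 60, "delta_pos": [0, 0, 0], "dr": [0, 0, 0]}

```text
t: 1.87
ee_pos: [471.7, 388.1, 61.5]
orientation: [-0.075, 1.569, 0.076]
ft_force: [-0.4, 1.2, 0.7]
width: 52.9
```

```bash
python3 plan.py 472.7 387.2 60 0.095; python3 - <<'E'
from h import *
a=cam("top");b=cam("scene")
im=np.hstack([cv2.resize(a["img"][130:270,150:310],(400,350)),cv2.resize(b["img"][110:240,300:440],(400,350))])
save({"img":im},"pics/g1.png")
E
```

```text
t 1.87 p [471.7 388.1  61.5] w 52.9 F [-0.4  1.2  0.7] q [ 0.67  0.63  1.75  0.    0.76 -1.  ]
dr [ 0.001  0.001 -0.001] deg 0.1 shift cm [ 0.15 -0.1   0.09]
```

View pics/g1.png

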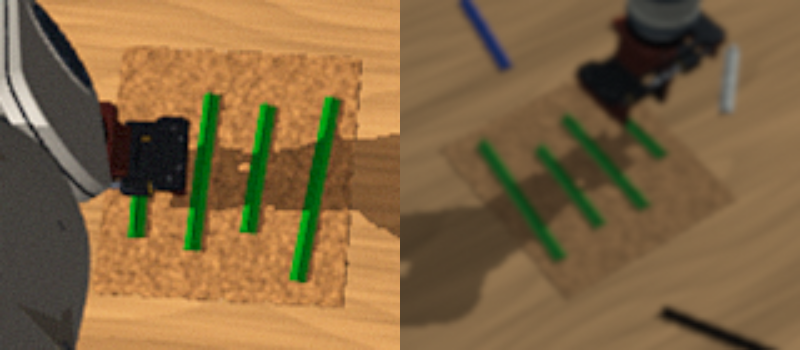

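Call:
apply_moves:
  increments:
    - {"gripper": 60, "delta_pos": [1.5, 0, 0], "dr": [0, 0, 0]}
    - {"gripper": 60, "delta_pos": [1.5, 0, 0], "dr": [0, 0, 0]}
    - {"gripper": 60, "delta_pos": [1.0, 0, 0], "dr": [0, 0, 0]}
    - {"gripper": 60, "delta_pos": [0.6, 0, 0], "dr": [0, 0, 0]}
    - {"gripper": 60, "delta_pos": [0, 0, 0], "dr": [0, 0, 0]}

```text
t: 2.38
ee_pos: [471.4, 386.7, 13.5]
orientation: [-0.076, 1.571, 0.074]
ft_force: [0.1, -0.1, 0.6]
width: 52.5
```

Call:
apply_moves:
  increments:
    - {"gripper": 0, "delta_pos": [0, 0, 0], "dr": [0, 0, 0]}
    - {"gripper": 0, "delta_pos": [0, 0, 0], "dr": [0, 0, 0]}
    - {"gripper": 0, "delta_pos": [0, 0, 0], "dr": [0, 0, 0]}
    - {"gripper": 0, "delta_pos": [0, 0, 0], "dr": [0, 0, 0]}
    - {"gripper": 0, "delta_pos": [0, 0, 0], "dr": [0, 0, 0]}

```text
t: 2.8
ee_pos: [472.5, 387.1, 15.2]
orientation: [-0.074, 1.569, 0.075]
ft_force: [-0.1, 0.6, 0.7]
width: 22.8
```

Call:
apply_moves:
  increments:
    - {"gripper": 0, "delta_pos": [0, 0, 0], "dr": [0, 0, 0]}
    - {"gripper": 0, "delta_pos": [0, 0, 0], "dr": [0, 0, 0]}
    - {"gripper": 0, "delta_pos": [-1, 0, 0], "dr": [0, 0, 0]}
    - {"gripper": 0, "delta_pos": [-2, 0, 0], "dr": [0, 0, 0]}
    - {"gripper": 0, "delta_pos": [-3, 0, 0], "dr": [0, 0, 0]}

```text
t: 3.22
ee_pos: [470.7, 385.7, 73.6]
orientation: [-0.077, 1.574, 0.073]
ft_force: [0.4, 0.2, 0.1]
width: 16.6
```

Call:
apply_moves:
  increments:
    - {"gripper": 0, "delta_pos": [-2, 0, 0], "dr": [0.1, 0, 0]}
    - {"gripper": 0, "delta_pos": [-1, 0, 0], "dr": [0.1, 0, 0]}
    - {"gripper": 0, "delta_pos": [0, 0, 0], "dr": [0.11, 0, 0]}
    - {"gripper": 0, "delta_pos": [0, 0, 0], "dr": [0, 0, 0]}
    - {"gripper": 0, "delta_pos": [0, 0, 0], "dr": [0, 0, 0]}

```text
t: 3.63
ee_pos: [472.1, 386.8, 105.2]
orientation: [0.166, 1.564, -0.166]
ft_force: [-0.4, 0.6, -0.6]
width: 16.8
```

```bash
python3 plan.py 535.8 -138.3 90 -0.215; python3 - <<'E'
from h import *
a=cam("top");b=cam("scene")
im=np.hstack([cv2.resize(a["img"][130:270,150:310],(400,350)),cv2.resize(b["img"][110:240,300:440],(400,350))])
save({"img":im},"pics/g2.png")
E
```

```text
t 3.63 p [472.1 386.8 105.2] w 16.8 F [-0.4  0.6 -0.6] q [ 0.67  0.56  1.74 -0.    0.84 -0.69]
dr [ 0.003  0.    -0.   ] deg 0.2 shift cm [  1.52 -49.95  17.42]
```

View pics/g2.png

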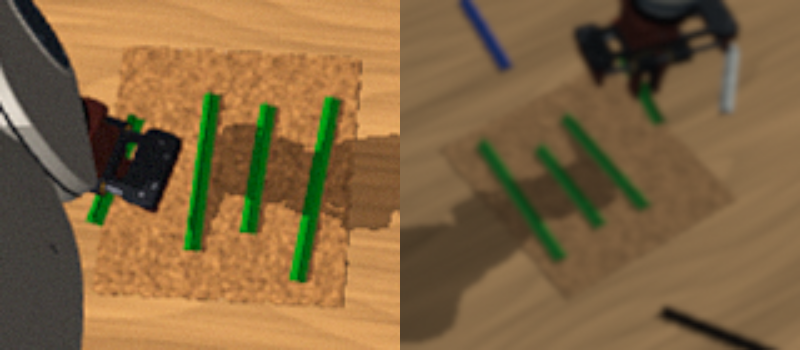

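Peg_110 is held: the width reads 16.8 mm, and the crop shows it between the fingers. Moving to slot_4.

Call:
apply_moves:
  increments:
    - {"gripper": 0, "delta_pos": [0, -3.33, 1.16], "dr": [0, 0, 0]}
    - {"gripper": 0, "delta_pos": [0, -3.33, 1.16], "dr": [0, 0, 0]}
    - {"gripper": 0, "delta_pos": [0, -3.33, 1.16], "dr": [0, 0, 0]}
    - {"gripper": 0, "delta_pos": [0, -3.33, 1.16], "dr": [0, 0, 0]}
    - {"gripper": 0, "delta_pos": [0, -3.33, 1.16], "dr": [0, 0, 0]}

```text
t: 4.15
ee_pos: [492.9, 210.3, 104.2]
orientation: [0.166, 1.565, -0.167]
ft_force: [0.1, 0.2, 0.5]
width: 16.9
```

Call:
apply_moves:
  increments:
    - {"gripper": 0, "delta_pos": [0, -3.33, 1.16], "dr": [0, 0, 0]}
    - {"gripper": 0, "delta_pos": [0, -3.33, 1.16], "dr": [0, 0, 0]}
    - {"gripper": 0, "delta_pos": [0, -3.33, 1.16], "dr": [0, 0, 0]}
    - {"gripper": 0, "delta_pos": [0, -3.33, 1.16], "dr": [0, 0, 0]}
    - {"gripper": 0, "delta_pos": [0, -3.33, 1.16], "dr": [0, 0, 0]}

```text
t: 4.57
ee_pos: [514.2, 35.2, 104.3]
orientation: [0.167, 1.565, -0.167]
ft_force: [0.2, 0.4, -0.6]
width: 16.7
```

Call:
apply_moves:
  increments:
    - {"gripper": 0, "delta_pos": [0.3, -3.33, 1.16], "dr": [0, 0, 0]}
    - {"gripper": 0, "delta_pos": [0.3, -3.33, 1.16], "dr": [0, 0, 0]}
    - {"gripper": 0, "delta_pos": [0.3, -3.33, 1.16], "dr": [0, 0, 0]}
    - {"gripper": 0, "delta_pos": [0.3, -3.33, 1.16], "dr": [0, 0, 0]}
    - {"gripper": 0, "delta_pos": [0.3, -3.33, 1.16], "dr": [0, 0, 0]}

```text
t: 4.98
ee_pos: [535.3, -139.9, 89.0]
orientation: [0.167, 1.565, -0.167]
ft_force: [0.4, -0.3, -0.1]
width: 16.9
```

Call:
apply_moves:
  increments:
    - {"gripper": 0, "delta_pos": [1, 0, 0], "dr": [0, 0, 0]}
    - {"gripper": 0, "delta_pos": [1, 0, 0], "dr": [0, 0, 0]}
    - {"gripper": 0, "delta_pos": [0, 0, 0], "dr": [0, 0, 0]}
    - {"gripper": 0, "delta_pos": [0, 0, 0], "dr": [0, 0, 0]}
    - {"gripper": 0, "delta_pos": [0, 0, 0], "dr": [0, 0, 0]}

```text
t: 5.4
ee_pos: [535.4, -136.8, 69.4]
orientation: [0.167, 1.565, -0.167]
ft_force: [-0.2, 0.4, -0.0]
width: 16.6
```

```bash
python3 plan.py 535.8 -138.3 33 -0.215; python3 - <<'E'
from h import *
a=cam("top");b=cam("scene")
# project intended slot4 axis line at held-peg underside height for comparison
im=np.hstack([cv2.resize(a["img"][150:270,370:510],(400,343)),cv2.resize(b["img"][200:320,170:310],(400,343))])
save({"img":im},"pics/p1.png")
for d,n in((a,"top"),(b,"scene")):
    m=cv2.inRange(cv2.cvtColor(d["img"],cv2.COLOR_RGB2HSV),(45,120,30),(80,255,255))
    z=ctrl.get_obs()["ee_pos"][2]-3
    k,l,s,c=cv2.connectedComponentsWithStats(m)
    for i in range(1,k):
        w=ray(d,c[i],z)[0]
        if s[i,4]>8 and w[1]<0 and w[0]>300: print(n,c[i].round(),s[i,4],w.round(1))
E
```

```text
t 5.4 p [ 535.4 -136.8   69.4] w 16.6 F [-0.2  0.4 -0. ] q [-0.27  0.56  1.88  0.    0.71 -1.63]
dr [ 0.002 -0.001 -0.   ] deg 0.1 shift cm [ 3.64 -0.14  0.07]
scene [256. 225.] 24 [ 507.9 -132.2   66.9]
scene [259. 237.] 120 [ 551.2 -142.8   66.9]
```

View pics/p1.png

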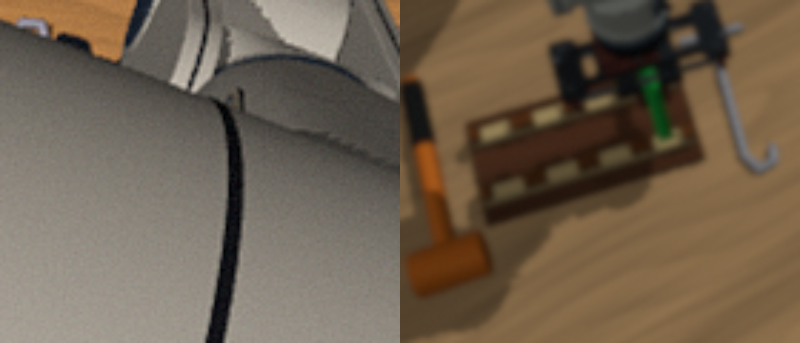

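The scene crop shows the peg aligned over slot_4, pointing at the far notch at about (660,140). Lowering and releasing.

Call:
apply_moves:
  increments:
    - {"gripper": 0, "delta_pos": [1.2, -0.15, 0.05], "dr": [0, 0, 0]}
    - {"gripper": 0, "delta_pos": [1.2, 0, 0], "dr": [0, 0, 0]}
    - {"gripper": 0, "delta_pos": [0.8, 0, 0], "dr": [0, 0, 0]}
    - {"gripper": 0, "delta_pos": [0.4, 0, 0], "dr": [0, 0, 0]}
    - {"gripper": 0, "delta_pos": [0, 0, 0], "dr": [0, 0, 0]}

```text
t: 5.92
ee_pos: [535.4, -139.5, 32.8]
orientation: [0.169, 1.566, -0.168]
ft_force: [-0.1, 0.1, 0.5]
width: 16.7
```

Call:
apply_moves:
  increments:
    - {"gripper": 0, "delta_pos": [0, 0, 0], "dr": [0, 0, 0]}
    - {"gripper": 45, "delta_pos": [0, 0, 0], "dr": [0, 0, 0]}
    - {"gripper": 45, "delta_pos": [0, 0, 0], "dr": [0, 0, 0]}
    - {"gripper": 45, "delta_pos": [0, 0, 0], "dr": [0, 0, 0]}
    - {"gripper": 45, "delta_pos": [0, 0, 0], "dr": [0, 0, 0]}

```text
t: 6.33
ee_pos: [535.9, -139.7, 33.6]
orientation: [0.169, 1.564, -0.169]
ft_force: [-1.1, 0.1, -0.5]
width: 38.5
```

Call:
apply_moves:
  increments:
    - {"gripper": 45, "delta_pos": [-0.5, 0, 0], "dr": [0, 0, 0]}
    - {"gripper": 45, "delta_pos": [-1.5, 0, 0], "dr": [0, 0, 0]}
    - {"gripper": 45, "delta_pos": [-2, 0, 0], "dr": [0, 0, 0]}
    - {"gripper": 45, "delta_pos": [-2, 0, 0], "dr": [0, 0, 0]}
    - {"gripper": 45, "delta_pos": [-1, 0, 0], "dr": [0, 0, 0]}

```text
t: 6.75
ee_pos: [536.9, -140.0, 106.0]
orientation: [0.168, 1.561, -0.169]
ft_force: [-0.1, -0.3, 0.0]
width: 39.5
```

```bash
python3 plan.py 504.7 266.7 100 -0.012
```

```text
t 6.75 p [ 536.9 -140.   106. ] w 39.5 F [-0.1 -0.3  0. ] q [-0.28  0.5   1.87 -0.    0.78 -1.63]
dr [-0.203  0.003  0.   ] deg 11.6 shift cm [ 0.6  40.63 -3.71]
```

Call:
apply_moves:
  increments:
    - {"gripper": 55, "delta_pos": [0, 0, 0], "dr": [-0.1, 0, 0]}
    - {"gripper": 55, "delta_pos": [0, 0, 0], "dr": [-0.1, 0, 0]}
    - {"gripper": 55, "delta_pos": [0, 0, 0], "dr": [0, 0, 0]}
    - {"gripper": 55, "delta_pos": [0, 3.39, -0.31], "dr": [0, 0, 0]}
    - {"gripper": 55, "delta_pos": [0, 3.39, -0.31], "dr": [0, 0, 0]}

```text
t: 7.17
ee_pos: [530.8, -72.3, 103.6]
orientation: [0.017, 1.57, -0.017]
ft_force: [-0.2, 0.7, -0.4]
width: 48.2
```

Call:
apply_moves:
  increments:
    - {"gripper": 55, "delta_pos": [0, 3.39, -0.31], "dr": [0, 0, 0]}
    - {"gripper": 55, "delta_pos": [0, 3.39, -0.31], "dr": [0, 0, 0]}
    - {"gripper": 55, "delta_pos": [0, 3.39, -0.31], "dr": [0, 0, 0]}
    - {"gripper": 55, "delta_pos": [0, 3.39, -0.31], "dr": [0, 0, 0]}
    - {"gripper": 55, "delta_pos": [0, 3.39, -0.31], "dr": [0, 0, 0]}

```text
t: 7.58
ee_pos: [517.2, 99.4, 103.5]
orientation: [0.014, 1.571, -0.015]
ft_force: [0.3, 0.4, -0.2]
width: 48.4
```

Call:
apply_moves:
  increments:
    - {"gripper": 55, "delta_pos": [0, 3.39, -0.31], "dr": [0, 0, 0]}
    - {"gripper": 55, "delta_pos": [0, 3.39, -0.31], "dr": [0, 0, 0]}
    - {"gripper": 55, "delta_pos": [0, 3.39, -0.31], "dr": [0, 0, 0]}
    - {"gripper": 55, "delta_pos": [0, 3.39, -0.31], "dr": [0, 0, 0]}
    - {"gripper": 55, "delta_pos": [0, 3.39, -0.31], "dr": [0, 0, 0]}

```text
t: 8.0
ee_pos: [504.2, 269.2, 103.5]
orientation: [0.014, 1.571, -0.014]
ft_force: [0.6, 0.4, -0.8]
width: 48.0
```

Call:
apply_moves:
  increments:
    - {"gripper": 55, "delta_pos": [1, 0, 0], "dr": [0, 0, 0]}
    - {"gripper": 55, "delta_pos": [2, 0, 0], "dr": [0, 0, 0]}
    - {"gripper": 55, "delta_pos": [2, 0, 0], "dr": [0, 0, 0]}
    - {"gripper": 55, "delta_pos": [0, 0, 0], "dr": [0, 0, 0]}
    - {"gripper": 55, "delta_pos": [0, 0, 0], "dr": [0, 0, 0]}

```text
t: 8.42
ee_pos: [503.8, 266.7, 52.6]
orientation: [0.012, 1.574, -0.014]
ft_force: [0.7, -0.6, 0.2]
width: 48.2
```

```bash
python3 plan.py 504.7 266.7 14 -0.012; python3 - <<'E'
from h import *
a=cam("top");b=cam("scene")
im=np.hstack([cv2.resize(b["img"][200:320,170:310],(400,343)),cv2.resize(b["img"][110:240,300:440],(400,343))])
save({"img":im},"pics/g3.png")
d=b
m=cv2.inRange(cv2.cvtColor(d["img"],cv2.COLOR_RGB2HSV),(45,120,30),(80,255,255))
k,l,s,c=cv2.connectedComponentsWithStats(m)
for i in range(1,k):
    v,u=np.nonzero(l==i); p=ray(d,np.c_[u,v],30)[:,:2]
    if s[i,4]>40 and p[:,1].max()<0 : print(cv2.minAreaRect(p.astype(np.float32)))
E
```

```text
t 8.42 p [503.8 266.7  52.6] w 48.2 F [ 0.7 -0.6  0.2] q [ 0.47  0.6   1.84 -0.    0.7  -1.09]
dr [-0.005 -0.003  0.002] deg 0.3 shift cm [3.86 0.   0.09]
((536.8417358398438, -142.60394287109375), (18.856643676757812, 112.30007934570312), 78.26686096191406)
```

View pics/g3.png

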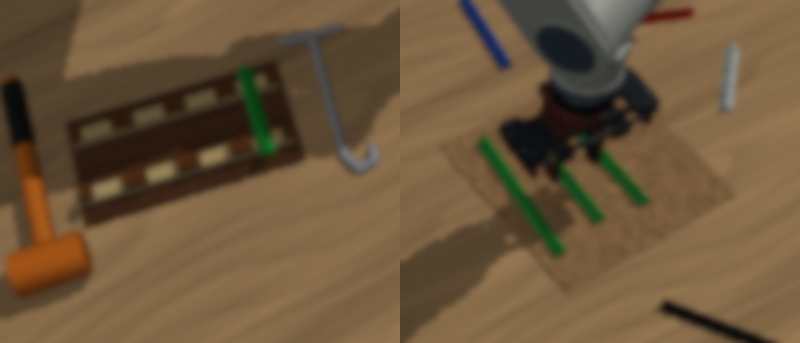

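Peg_110 lies in slot_4 (crop 258,110), within about 1.5 mm of the notch centres, and the gripper is centred over peg_140 (580,190). Gripping it.

Call:
apply_moves:
  increments:
    - {"gripper": 55, "delta_pos": [1.5, 0, 0.1], "dr": [0, 0, 0]}
    - {"gripper": 55, "delta_pos": [1.5, 0, 0], "dr": [0, 0, 0]}
    - {"gripper": 55, "delta_pos": [0.9, 0, 0], "dr": [0, 0, 0]}
    - {"gripper": 55, "delta_pos": [0, 0, 0], "dr": [0, 0, 0]}
    - {"gripper": 0, "delta_pos": [0, 0, 0], "dr": [0, 0, 0]}

```text
t: 8.93
ee_pos: [506.0, 267.4, 15.1]
orientation: [0.012, 1.571, -0.012]
ft_force: [0.5, 0.1, 1.2]
width: 44.4
```

Call:
apply_moves:
  increments:
    - {"gripper": 0, "delta_pos": [0, 0, 0], "dr": [0, 0, 0]}
    - {"gripper": 0, "delta_pos": [0, 0, 0], "dr": [0, 0, 0]}
    - {"gripper": 0, "delta_pos": [0, 0, 0], "dr": [0, 0, 0]}
    - {"gripper": 0, "delta_pos": [0, 0, 0], "dr": [0, 0, 0]}
    - {"gripper": 0, "delta_pos": [0, 0, 0], "dr": [0, 0, 0]}

```text
t: 9.35
ee_pos: [506.1, 267.8, 15.2]
orientation: [0.012, 1.57, -0.011]
ft_force: [0.2, -0.2, 3.6]
width: 17.0
```

Call:
apply_moves:
  increments:
    - {"gripper": 0, "delta_pos": [0, 0, 0], "dr": [0, 0, 0]}
    - {"gripper": 0, "delta_pos": [-1, 0, 0], "dr": [0, 0, 0]}
    - {"gripper": 0, "delta_pos": [-2, 0, 0], "dr": [0, 0, 0]}
    - {"gripper": 0, "delta_pos": [-3, 0, 0], "dr": [0, 0, 0]}
    - {"gripper": 0, "delta_pos": [-3, 0, 0], "dr": [0, 0, 0]}

```text
t: 9.77
ee_pos: [504.9, 267.1, 105.4]
orientation: [0.011, 1.573, -0.013]
ft_force: [-0.2, 2.1, 0.4]
width: 16.5
```

Call:
apply_moves:
  increments:
    - {"gripper": 0, "delta_pos": [0, 0, 0], "dr": [0.1, 0, 0]}
    - {"gripper": 0, "delta_pos": [0, 0, 0], "dr": [0.1, 0, 0]}
    - {"gripper": 0, "delta_pos": [0, 0, 0], "dr": [0, 0, 0]}
    - {"gripper": 0, "delta_pos": [0, 0, 0], "dr": [0, 0, 0]}
    - {"gripper": 0, "delta_pos": [0, 0, 0], "dr": [0, 0, 0]}

```text
t: 10.18
ee_pos: [505.5, 267.4, 104.5]
orientation: [0.166, 1.565, -0.167]
ft_force: [-0.3, -0.2, 0.3]
width: 17.0
```

```bash
python3 plan.py 523 -197 100 -0.215
```

```text
t 10.18 p [505.5 267.4 104.5] w 17.0 F [-0.3 -0.2  0.3] q [ 0.47  0.52  1.83 -0.    0.8  -0.89]
dr [ 0.003 -0.001  0.   ] deg 0.2 shift cm [  0.45 -45.    11.62]
```

Call:
apply_moves:
  increments:
    - {"gripper": 0, "delta_pos": [0, -3.46, 0.89], "dr": [0, 0, 0]}
    - {"gripper": 0, "delta_pos": [0, -3.46, 0.89], "dr": [0, 0, 0]}
    - {"gripper": 0, "delta_pos": [0, -3.46, 0.89], "dr": [0, 0, 0]}
    - {"gripper": 0, "delta_pos": [0, -3.46, 0.89], "dr": [0, 0, 0]}
    - {"gripper": 0, "delta_pos": [0, -3.46, 0.89], "dr": [0, 0, 0]}

```text
t: 10.6
ee_pos: [511.8, 87.6, 104.3]
orientation: [0.166, 1.565, -0.167]
ft_force: [1.7, -0.7, -0.4]
width: 16.9
```

Call:
apply_moves:
  increments:
    - {"gripper": 0, "delta_pos": [0, -3.46, 0.89], "dr": [0, 0, 0]}
    - {"gripper": 0, "delta_pos": [0, -3.46, 0.89], "dr": [0, 0, 0]}
    - {"gripper": 0, "delta_pos": [0, -3.46, 0.89], "dr": [0, 0, 0]}
    - {"gripper": 0, "delta_pos": [0, -3.46, 0.89], "dr": [0, 0, 0]}
    - {"gripper": 0, "delta_pos": [0, -3.46, 0.89], "dr": [0, 0, 0]}

```text
t: 11.02
ee_pos: [518.4, -91.1, 104.3]
orientation: [0.167, 1.565, -0.167]
ft_force: [0.7, 1.7, -0.1]
width: 16.9
```

Call:
apply_moves:
  increments:
    - {"gripper": 0, "delta_pos": [0, -3.46, 0.9], "dr": [0, 0, 0]}
    - {"gripper": 0, "delta_pos": [0, -3.46, 0.9], "dr": [0, 0, 0]}
    - {"gripper": 0, "delta_pos": [0, -3.46, 0.9], "dr": [0, 0, 0]}
    - {"gripper": 0, "delta_pos": [2, 0, 0], "dr": [0, 0, 0]}
    - {"gripper": 0, "delta_pos": [1.5, 0, 0], "dr": [0, 0, 0]}

```text
t: 11.43
ee_pos: [523.5, -199.1, 69.2]
orientation: [0.169, 1.563, -0.17]
ft_force: [0.5, 0.8, -0.7]
width: 16.3
```

Call:
apply_moves:
  increments:
    - {"gripper": 0, "delta_pos": [0, 0, 0], "dr": [0, 0, 0]}
    - {"gripper": 0, "delta_pos": [0, 0, 0], "dr": [0, 0, 0]}
    - {"gripper": 0, "delta_pos": [0, 0, 0], "dr": [0, 0, 0]}
    - {"gripper": 0, "delta_pos": [0, 0, 0], "dr": [0, 0, 0]}
    - {"gripper": 0, "delta_pos": [0, 0, 0], "dr": [0, 0, 0]}

```text
t: 11.85
ee_pos: [523.9, -196.4, 70.5]
orientation: [0.167, 1.563, -0.168]
ft_force: [0.5, 0.3, -0.5]
width: 16.2
```

```bash
python3 plan.py 523 -197 34 -0.215
```

```text
t 11.85 p [ 523.9 -196.4   70.5] w 16.2 F [ 0.5  0.3 -0.5] q [-0.38  0.56  1.87 -0.    0.71 -1.74]
dr [0.001 0.001 0.   ] deg 0.1 shift cm [ 3.65 -0.08 -0.07]
```

Over slot_3. Lowering, releasing and retreating, then on to peg_170.

Call:
apply_moves:
  increments:
    - {"gripper": 0, "delta_pos": [1.2, -0.1, 0], "dr": [0, 0, 0]}
    - {"gripper": 0, "delta_pos": [1.2, 0, 0], "dr": [0, 0, 0]}
    - {"gripper": 0, "delta_pos": [0.8, 0, 0], "dr": [0, 0, 0]}
    - {"gripper": 0, "delta_pos": [0.4, 0, 0], "dr": [0, 0, 0]}
    - {"gripper": 0, "delta_pos": [0, 0, 0], "dr": [0, 0, 0]}

```text
t: 12.27
ee_pos: [522.5, -197.3, 32.9]
orientation: [0.169, 1.566, -0.168]
ft_force: [-0.2, 1.2, 2.4]
width: 16.7
```

Call:
apply_moves:
  increments:
    - {"gripper": 0, "delta_pos": [0, 0, 0], "dr": [0, 0, 0]}
    - {"gripper": 45, "delta_pos": [0, 0, 0], "dr": [0, 0, 0]}
    - {"gripper": 45, "delta_pos": [0, 0, 0], "dr": [0, 0, 0]}
    - {"gripper": 45, "delta_pos": [0, 0, 0], "dr": [0, 0, 0]}
    - {"gripper": 45, "delta_pos": [0, 0, 0], "dr": [0, 0, 0]}

```text
t: 12.68
ee_pos: [522.9, -197.6, 33.4]
orientation: [0.169, 1.564, -0.169]
ft_force: [-0.2, 0.7, 0.1]
width: 38.4
```

Call:
apply_moves:
  increments:
    - {"gripper": 45, "delta_pos": [-0.5, 0, 0], "dr": [0, 0, 0]}
    - {"gripper": 45, "delta_pos": [-1.5, 0, 0], "dr": [0, 0, 0]}
    - {"gripper": 45, "delta_pos": [-2, 0, 0], "dr": [0, 0, 0]}
    - {"gripper": 45, "delta_pos": [-2, 0, 0], "dr": [0, 0, 0]}
    - {"gripper": 45, "delta_pos": [-1, 0, 0], "dr": [0, 0, 0]}

```text
t: 13.1
ee_pos: [524.0, -198.0, 106.0]
orientation: [0.168, 1.561, -0.169]
ft_force: [1.0, -0.2, -0.2]
width: 39.8
```

Call:
apply_moves:
  increments:
    - {"gripper": 55, "delta_pos": [0, 0, 0], "dr": [-0.12, 0, 0]}
    - {"gripper": 55, "delta_pos": [0, 0, 0], "dr": [-0.12, 0, 0]}
    - {"gripper": 55, "delta_pos": [0, 0, 0], "dr": [0, 0, 0]}
    - {"gripper": 55, "delta_pos": [0, 0, 0], "dr": [0, 0, 0]}
    - {"gripper": 55, "delta_pos": [0, 0, 0], "dr": [0, 0, 0]}

```text
t: 13.52
ee_pos: [522.8, -197.5, 103.5]
orientation: [-0.017, 1.571, 0.017]
ft_force: [0.7, -0.2, -0.7]
width: 48.4
```

```bash
python3 plan.py 495.4 325.3 100 0.03
```

```text
t 13.52 p [ 522.8 -197.5  103.5] w 48.4 F [ 0.7 -0.2 -0.7] q [-0.38  0.51  1.86  0.    0.78 -1.98]
dr [-0.008 -0.    -0.   ] deg 0.5 shift cm [ 0.35 52.34 -1.17]
```

Call:
apply_moves:
  increments:
    - {"gripper": 55, "delta_pos": [0, 3.74, -0.09], "dr": [-0.008, 0, 0]}
    - {"gripper": 55, "delta_pos": [0, 3.74, -0.08], "dr": [0, 0, 0]}
    - {"gripper": 55, "delta_pos": [0, 3.74, -0.08], "dr": [0, 0, 0]}
    - {"gripper": 55, "delta_pos": [0, 3.74, -0.08], "dr": [0, 0, 0]}
    - {"gripper": 55, "delta_pos": [0, 3.74, -0.08], "dr": [0, 0, 0]}

```text
t: 13.93
ee_pos: [512.5, -9.4, 103.5]
orientation: [-0.023, 1.571, 0.023]
ft_force: [0.7, 0.0, 0.7]
width: 48.3
```

Call:
apply_moves:
  increments:
    - {"gripper": 55, "delta_pos": [0, 3.74, -0.09], "dr": [0, 0, 0]}
    - {"gripper": 55, "delta_pos": [0, 3.74, -0.08], "dr": [0, 0, 0]}
    - {"gripper": 55, "delta_pos": [0, 3.74, -0.08], "dr": [0, 0, 0]}
    - {"gripper": 55, "delta_pos": [0, 3.74, -0.08], "dr": [0, 0, 0]}
    - {"gripper": 55, "delta_pos": [0, 3.74, -0.08], "dr": [0, 0, 0]}

```text
t: 14.35
ee_pos: [502.2, 177.7, 103.5]
orientation: [-0.024, 1.571, 0.024]
ft_force: [0.5, -0.5, 1.2]
width: 48.3
```

Call:
apply_moves:
  increments:
    - {"gripper": 55, "delta_pos": [0, 3.74, -0.09], "dr": [0, 0, 0]}
    - {"gripper": 55, "delta_pos": [0, 3.74, -0.09], "dr": [0, 0, 0]}
    - {"gripper": 55, "delta_pos": [0, 3.74, -0.08], "dr": [0, 0, 0]}
    - {"gripper": 55, "delta_pos": [0, 3.74, -0.08], "dr": [0, 0, 0]}
    - {"gripper": 55, "delta_pos": [1, 0, 0], "dr": [0, 0, 0]}

```text
t: 14.77
ee_pos: [495.6, 332.1, 95.3]
orientation: [-0.024, 1.566, 0.031]
ft_force: [0.6, 0.3, -0.0]
width: 48.5
```

Call:
apply_moves:
  increments:
    - {"gripper": 55, "delta_pos": [2, 0, 0], "dr": [0, 0, 0]}
    - {"gripper": 55, "delta_pos": [2, 0, 0], "dr": [0, 0, 0]}
    - {"gripper": 55, "delta_pos": [0, 0, 0], "dr": [0, 0, 0]}
    - {"gripper": 55, "delta_pos": [0, 0, 0], "dr": [0, 0, 0]}
    - {"gripper": 55, "delta_pos": [0, 0, 0], "dr": [0, 0, 0]}

```text
t: 15.18
ee_pos: [494.7, 325.1, 54.1]
orientation: [-0.025, 1.571, 0.025]
ft_force: [0.0, 1.0, -0.2]
width: 48.1
```

```bash
python3 plan.py 495.4 325.3 14 0.03; python3 - <<'E'
from h import *
b=cam("scene")
im=np.hstack([cv2.resize(b["img"][200:320,170:310],(400,343)),cv2.resize(b["img"][110:240,300:440],(400,343))])
save({"img":im},"pics/g4.png")
E
```

```text
t 15.18 p [494.7 325.1  54.1] w 48.1 F [ 0.   1.  -0.2] q [ 0.56  0.62  1.79 -0.    0.73 -1.04]
dr [ 0.002  0.    -0.   ] deg 0.1 shift cm [4.01 0.02 0.07]
```

View pics/g4.png

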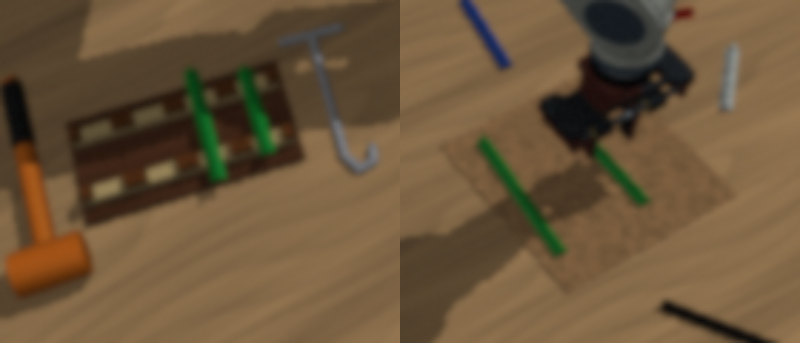

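Pegs 110 and 140 lie in slots 4 and 3 (crop 258,110 and 205,125), and the gripper is over peg_170. Gripping it.

Call:
apply_moves:
  increments:
    - {"gripper": 55, "delta_pos": [1.5, 0, 0.05], "dr": [0, 0, 0]}
    - {"gripper": 55, "delta_pos": [1.5, 0, 0], "dr": [0, 0, 0]}
    - {"gripper": 55, "delta_pos": [1, 0, 0], "dr": [0, 0, 0]}
    - {"gripper": 55, "delta_pos": [0, 0, 0], "dr": [0, 0, 0]}
    - {"gripper": 0, "delta_pos": [0, 0, 0], "dr": [0, 0, 0]}

```text
t: 15.65
ee_pos: [495.0, 325.2, 13.9]
orientation: [-0.026, 1.571, 0.026]
ft_force: [0.5, -0.0, 0.9]
width: 44.6
```

Call:
apply_moves:
  increments:
    - {"gripper": 0, "delta_pos": [0, 0, 0], "dr": [0, 0, 0]}
    - {"gripper": 0, "delta_pos": [0, 0, 0], "dr": [0, 0, 0]}
    - {"gripper": 0, "delta_pos": [0, 0, 0], "dr": [0, 0, 0]}
    - {"gripper": 0, "delta_pos": [0, 0, 0], "dr": [0, 0, 0]}
    - {"gripper": 0, "delta_pos": [0, 0, 0], "dr": [0, 0, 0]}

```text
t: 16.07
ee_pos: [495.2, 325.6, 14.2]
orientation: [-0.026, 1.57, 0.027]
ft_force: [-0.4, -0.2, 4.1]
width: 16.9
```

Call:
apply_moves:
  increments:
    - {"gripper": 0, "delta_pos": [0, 0, 0], "dr": [0, 0, 0]}
    - {"gripper": 0, "delta_pos": [-1, 0, 0], "dr": [0, 0, 0]}
    - {"gripper": 0, "delta_pos": [-2, 0, 0], "dr": [0, 0, 0]}
    - {"gripper": 0, "delta_pos": [-3, 0, 0], "dr": [0, 0, 0]}
    - {"gripper": 0, "delta_pos": [-3, 0, 0], "dr": [0, 0, 0]}

```text
t: 16.48
ee_pos: [494.0, 324.8, 104.3]
orientation: [-0.027, 1.573, 0.025]
ft_force: [0.8, 0.2, 0.2]
width: 16.5
```

Call:
apply_moves:
  increments:
    - {"gripper": 0, "delta_pos": [0, 0, 0], "dr": [0.12, 0, 0]}
    - {"gripper": 0, "delta_pos": [0, 0, 0], "dr": [0.125, 0, 0]}
    - {"gripper": 0, "delta_pos": [0, 0, 0], "dr": [0, 0, 0]}
    - {"gripper": 0, "delta_pos": [0, 0, 0], "dr": [0, 0, 0]}
    - {"gripper": 0, "delta_pos": [0, 0, 0], "dr": [0, 0, 0]}

```text
t: 16.9
ee_pos: [494.5, 325.2, 103.5]
orientation: [0.163, 1.565, -0.164]
ft_force: [-0.2, -0.8, -0.4]
width: 16.5
```

```bash
python3 plan.py 510 -256 100 -0.215
```

```text
t 16.9 p [494.5 325.2 103.5] w 16.5 F [-0.2 -0.8 -0.4] q [ 0.56  0.55  1.78 -0.    0.82 -0.8 ]
dr [ 0.007 -0.001  0.001] deg 0.4 shift cm [  0.35 -56.45  13.91]
```

Call:
apply_moves:
  increments:
    - {"gripper": 0, "delta_pos": [0, -3.76, 0.93], "dr": [0.007, 0, 0]}
    - {"gripper": 0, "delta_pos": [0, -3.76, 0.93], "dr": [0, 0, 0]}
    - {"gripper": 0, "delta_pos": [0, -3.76, 0.93], "dr": [0, 0, 0]}
    - {"gripper": 0, "delta_pos": [0, -3.76, 0.93], "dr": [0, 0, 0]}
    - {"gripper": 0, "delta_pos": [0, -3.76, 0.93], "dr": [0, 0, 0]}

```text
t: 17.32
ee_pos: [499.0, 130.1, 103.3]
orientation: [0.169, 1.565, -0.169]
ft_force: [0.4, -0.6, -0.9]
width: 16.8
```

Call:
apply_moves:
  increments:
    - {"gripper": 0, "delta_pos": [0, -3.76, 0.93], "dr": [0, 0, 0]}
    - {"gripper": 0, "delta_pos": [0, -3.76, 0.93], "dr": [0, 0, 0]}
    - {"gripper": 0, "delta_pos": [0, -3.76, 0.93], "dr": [0, 0, 0]}
    - {"gripper": 0, "delta_pos": [0, -3.76, 0.93], "dr": [0, 0, 0]}
    - {"gripper": 0, "delta_pos": [0, -3.76, 0.93], "dr": [0, 0, 0]}

```text
t: 17.73
ee_pos: [503.7, -63.7, 103.4]
orientation: [0.169, 1.565, -0.169]
ft_force: [0.8, 0.0, -0.5]
width: 16.6
```

Call:
apply_moves:
  increments:
    - {"gripper": 0, "delta_pos": [0, -3.76, 0.92], "dr": [0, 0, 0]}
    - {"gripper": 0, "delta_pos": [0, -3.76, 0.92], "dr": [0, 0, 0]}
    - {"gripper": 0, "delta_pos": [0, -3.76, 0.92], "dr": [0, 0, 0]}
    - {"gripper": 0, "delta_pos": [0, -3.76, 0.92], "dr": [0, 0, 0]}
    - {"gripper": 0, "delta_pos": [0, -3.76, 0.92], "dr": [0, 0, 0]}

```text
t: 18.15
ee_pos: [507.8, -257.3, 103.3]
orientation: [0.17, 1.565, -0.169]
ft_force: [1.0, 0.5, -0.4]
width: 17.0
```

Call:
apply_moves:
  increments:
    - {"gripper": 0, "delta_pos": [1.5, 0, 0], "dr": [0, 0, 0]}
    - {"gripper": 0, "delta_pos": [1.5, 0, 0], "dr": [0, 0, 0]}
    - {"gripper": 0, "delta_pos": [0, 0, 0], "dr": [0, 0, 0]}
    - {"gripper": 0, "delta_pos": [0, 0, 0], "dr": [0, 0, 0]}
    - {"gripper": 0, "delta_pos": [0, 0, 0], "dr": [0, 0, 0]}

```text
t: 18.57
ee_pos: [508.4, -255.0, 73.9]
orientation: [0.171, 1.564, -0.17]
ft_force: [0.6, -0.6, -0.9]
width: 16.5
```

```bash
python3 plan.py 510 -256 34 -0.215
```

```text
t 18.57 p [ 508.4 -255.    73.9] w 16.5 F [ 0.6 -0.6 -0.9] q [-0.49  0.57  1.84 -0.    0.73 -1.84]
dr [-0.002 -0.    -0.   ] deg 0.1 shift cm [ 3.99 -0.06  0.18]
```

Call:
apply_moves:
  increments:
    - {"gripper": 0, "delta_pos": [1.5, -0.1, 0.15], "dr": [0, 0, 0]}
    - {"gripper": 0, "delta_pos": [1.3, 0, 0], "dr": [0, 0, 0]}
    - {"gripper": 0, "delta_pos": [0.8, 0, 0], "dr": [0, 0, 0]}
    - {"gripper": 0, "delta_pos": [0.4, 0, 0], "dr": [0, 0, 0]}
    - {"gripper": 0, "delta_pos": [0, 0, 0], "dr": [0, 0, 0]}

```text
t: 18.98
ee_pos: [509.4, -256.2, 33.3]
orientation: [0.172, 1.565, -0.171]
ft_force: [-0.6, -1.1, -1.5]
width: 16.9
```

Call:
apply_moves:
  increments:
    - {"gripper": 0, "delta_pos": [0, 0, 0], "dr": [0, 0, 0]}
    - {"gripper": 45, "delta_pos": [0, 0, 0], "dr": [0, 0, 0]}
    - {"gripper": 45, "delta_pos": [0, 0, 0], "dr": [0, 0, 0]}
    - {"gripper": 45, "delta_pos": [0, 0, 0], "dr": [0, 0, 0]}
    - {"gripper": 45, "delta_pos": [0, 0, 0], "dr": [0, 0, 0]}

```text
t: 19.4
ee_pos: [509.7, -256.7, 33.8]
orientation: [0.172, 1.564, -0.172]
ft_force: [0.4, 0.0, -0.2]
width: 38.2
```

Call:
apply_moves:
  increments:
    - {"gripper": 45, "delta_pos": [-0.5, 0, 0], "dr": [0, 0, 0]}
    - {"gripper": 45, "delta_pos": [-1.5, 0, 0], "dr": [0, 0, 0]}
    - {"gripper": 45, "delta_pos": [-2, 0, 0], "dr": [0, 0, 0]}
    - {"gripper": 45, "delta_pos": [-2, 0, 0], "dr": [0, 0, 0]}
    - {"gripper": 45, "delta_pos": [-1, 0, 0], "dr": [0, 0, 0]}

```text
t: 19.82
ee_pos: [510.5, -257.2, 106.1]
orientation: [0.171, 1.561, -0.173]
ft_force: [0.2, -0.7, 0.5]
width: 39.5
```

Call:
apply_moves:
  increments:
    - {"gripper": 55, "delta_pos": [0, 0, 0], "dr": [-0.08, 0, 0]}
    - {"gripper": 55, "delta_pos": [0, 0, 0], "dr": [-0.077, 0, 0]}
    - {"gripper": 55, "delta_pos": [0, 0, 0], "dr": [0, 0, 0]}
    - {"gripper": 55, "delta_pos": [0, 0, 0], "dr": [0, 0, 0]}
    - {"gripper": 55, "delta_pos": [0, 0, 0], "dr": [0, 0, 0]}

```text
t: 20.23
ee_pos: [509.5, -256.6, 103.5]
orientation: [0.05, 1.571, -0.05]
ft_force: [0.7, -0.4, 0.1]
width: 48.4
```

```bash
python3 plan.py 490.2 203.8 100 -0.058
```

```text
t 20.23 p [ 509.5 -256.6  103.5] w 48.4 F [ 0.7 -0.4  0.1] q [-0.49  0.52  1.83 -0.    0.79 -1.99]
dr [-0.006 -0.    -0.   ] deg 0.3 shift cm [ 0.35 45.85 -4.59]
```

Call:
apply_moves:
  increments:
    - {"gripper": 55, "delta_pos": [0, 3.53, -0.35], "dr": [-0.006, 0, 0]}
    - {"gripper": 55, "delta_pos": [0, 3.53, -0.35], "dr": [0, 0, 0]}
    - {"gripper": 55, "delta_pos": [0, 3.53, -0.35], "dr": [0, 0, 0]}
    - {"gripper": 55, "delta_pos": [0, 3.53, -0.35], "dr": [0, 0, 0]}
    - {"gripper": 55, "delta_pos": [0, 3.53, -0.35], "dr": [0, 0, 0]}

```text
t: 20.65
ee_pos: [501.7, -78.1, 103.5]
orientation: [0.046, 1.571, -0.046]
ft_force: [0.6, -0.0, -0.3]
width: 48.4
```

Call:
apply_moves:
  increments:
    - {"gripper": 55, "delta_pos": [0, 3.53, -0.35], "dr": [0, 0, 0]}
    - {"gripper": 55, "delta_pos": [0, 3.53, -0.35], "dr": [0, 0, 0]}
    - {"gripper": 55, "delta_pos": [0, 3.53, -0.35], "dr": [0, 0, 0]}
    - {"gripper": 55, "delta_pos": [0, 3.53, -0.35], "dr": [0, 0, 0]}
    - {"gripper": 55, "delta_pos": [0, 3.53, -0.35], "dr": [0, 0, 0]}

```text
t: 21.07
ee_pos: [494.1, 99.4, 103.6]
orientation: [0.045, 1.571, -0.045]
ft_force: [0.1, 0.0, 0.1]
width: 48.2
```

Call:
apply_moves:
  increments:
    - {"gripper": 55, "delta_pos": [0, 3.52, -0.36], "dr": [0, 0, 0]}
    - {"gripper": 55, "delta_pos": [0, 3.52, -0.36], "dr": [0, 0, 0]}
    - {"gripper": 55, "delta_pos": [0, 3.52, -0.36], "dr": [0, 0, 0]}
    - {"gripper": 55, "delta_pos": [2, 0, 0], "dr": [0, 0, 0]}
    - {"gripper": 55, "delta_pos": [2, 0, 0], "dr": [0, 0, 0]}

```text
t: 21.48
ee_pos: [490.5, 206.5, 64.0]
orientation: [0.043, 1.567, -0.041]
ft_force: [0.2, -1.4, 0.6]
width: 48.4
```

Call:
apply_moves:
  increments:
    - {"gripper": 55, "delta_pos": [1, 0, 0], "dr": [0, 0, 0]}
    - {"gripper": 55, "delta_pos": [0, 0, 0], "dr": [0, 0, 0]}
    - {"gripper": 55, "delta_pos": [0, 0, 0], "dr": [0, 0, 0]}
    - {"gripper": 55, "delta_pos": [0, 0, 0], "dr": [0, 0, 0]}
    - {"gripper": 55, "delta_pos": [0, 0, 0], "dr": [0, 0, 0]}

```text
t: 21.9
ee_pos: [490.4, 203.6, 54.6]
orientation: [0.045, 1.569, -0.044]
ft_force: [0.3, -0.7, -0.3]
width: 48.5
```

```bash
python3 plan.py 490.2 203.8 14 -0.058; python3 - <<'E'
from h import *
b=cam("scene")
im=np.hstack([cv2.resize(b["img"][200:320,170:310],(400,343)),cv2.resize(b["img"][110:240,300:440],(400,343))])
save({"img":im},"pics/g5.png")
E
```

```text
t 21.9 p [490.4 203.6  54.6] w 48.5 F [ 0.3 -0.7 -0.3] q [ 0.37  0.56  1.93 -0.    0.65 -1.14]
dr [ 0.001  0.001 -0.001] deg 0.1 shift cm [ 4.06  0.02 -0.02]
```

View pics/g5.png

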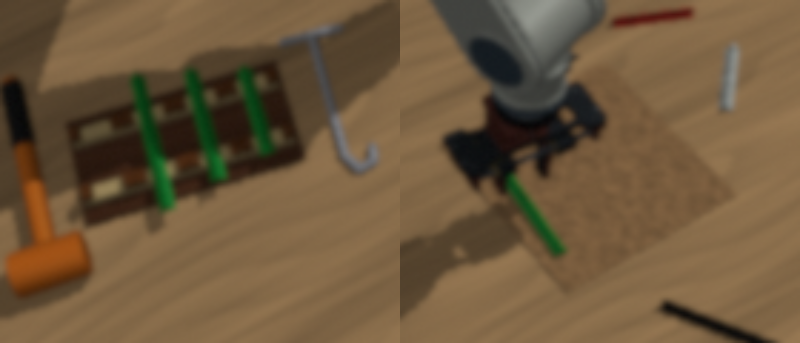

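Three pegs are in place (170 at crop 152,140). Gripping peg_200.

Call:
apply_moves:
  increments:
    - {"gripper": 55, "delta_pos": [1.5, 0, 0], "dr": [0, 0, 0]}
    - {"gripper": 55, "delta_pos": [1.5, 0, 0], "dr": [0, 0, 0]}
    - {"gripper": 55, "delta_pos": [1, 0, 0], "dr": [0, 0, 0]}
    - {"gripper": 55, "delta_pos": [0, 0, 0], "dr": [0, 0, 0]}
    - {"gripper": 0, "delta_pos": [0, 0, 0], "dr": [0, 0, 0]}

```text
t: 22.37
ee_pos: [489.6, 203.6, 13.7]
orientation: [0.044, 1.571, -0.044]
ft_force: [-0.4, 0.2, 0.5]
width: 44.3
```

Call:
apply_moves:
  increments:
    - {"gripper": 0, "delta_pos": [0, 0, 0], "dr": [0, 0, 0]}
    - {"gripper": 0, "delta_pos": [0, 0, 0], "dr": [0, 0, 0]}
    - {"gripper": 0, "delta_pos": [0, 0, 0], "dr": [0, 0, 0]}
    - {"gripper": 0, "delta_pos": [0, 0, 0], "dr": [0, 0, 0]}
    - {"gripper": 0, "delta_pos": [0, 0, 0], "dr": [0, 0, 0]}

```text
t: 22.78
ee_pos: [490.0, 204.0, 14.2]
orientation: [0.044, 1.57, -0.044]
ft_force: [0.2, -0.5, 3.9]
width: 16.9
```

Call:
apply_moves:
  increments:
    - {"gripper": 0, "delta_pos": [0, 0, 0], "dr": [0, 0, 0]}
    - {"gripper": 0, "delta_pos": [-1, 0, 0], "dr": [0, 0, 0]}
    - {"gripper": 0, "delta_pos": [-2, 0, 0], "dr": [0, 0, 0]}
    - {"gripper": 0, "delta_pos": [-3, 0, 0], "dr": [0, 0, 0]}
    - {"gripper": 0, "delta_pos": [-3, 0, 0], "dr": [0, 0, 0]}

```text
t: 23.2
ee_pos: [488.7, 203.4, 104.5]
orientation: [0.043, 1.573, -0.045]
ft_force: [1.1, -0.3, -0.0]
width: 16.8
```

Call:
apply_moves:
  increments:
    - {"gripper": 0, "delta_pos": [0, 0, 0], "dr": [0.08, 0, 0]}
    - {"gripper": 0, "delta_pos": [0, 0, 0], "dr": [0.078, 0, 0]}
    - {"gripper": 0, "delta_pos": [0, 0, 0], "dr": [0, 0, 0]}
    - {"gripper": 0, "delta_pos": [0, 0, 0], "dr": [0, 0, 0]}
    - {"gripper": 0, "delta_pos": [0, 0, 0], "dr": [0, 0, 0]}

```text
t: 23.62
ee_pos: [489.4, 203.7, 103.6]
orientation: [0.166, 1.565, -0.166]
ft_force: [0.1, -0.6, -0.1]
width: 16.5
```

```bash
python3 plan.py 497 -314.5 100 -0.215
```

```text
t 23.62 p [489.4 203.7 103.6] w 16.5 F [ 0.1 -0.6 -0.1] q [ 0.37  0.47  1.92 -0.    0.75 -0.99]
dr [ 0.003 -0.001  0.   ] deg 0.2 shift cm [  0.36 -50.46  11.8 ]
```

Call:
apply_moves:
  increments:
    - {"gripper": 0, "delta_pos": [0, -3.6, 0.84], "dr": [0.003, 0, 0]}
    - {"gripper": 0, "delta_pos": [0, -3.6, 0.84], "dr": [0, 0, 0]}
    - {"gripper": 0, "delta_pos": [0, -3.6, 0.84], "dr": [0, 0, 0]}
    - {"gripper": 0, "delta_pos": [0, -3.6, 0.84], "dr": [0, 0, 0]}
    - {"gripper": 0, "delta_pos": [0, -3.6, 0.84], "dr": [0, 0, 0]}

```text
t: 24.03
ee_pos: [491.5, 17.5, 103.3]
orientation: [0.168, 1.565, -0.168]
ft_force: [0.7, -0.3, -1.2]
width: 16.7
```

Call:
apply_moves:
  increments:
    - {"gripper": 0, "delta_pos": [0, -3.6, 0.84], "dr": [0, 0, 0]}
    - {"gripper": 0, "delta_pos": [0, -3.6, 0.84], "dr": [0, 0, 0]}
    - {"gripper": 0, "delta_pos": [0, -3.6, 0.84], "dr": [0, 0, 0]}
    - {"gripper": 0, "delta_pos": [0, -3.6, 0.84], "dr": [0, 0, 0]}
    - {"gripper": 0, "delta_pos": [0, -3.6, 0.84], "dr": [0, 0, 0]}

```text
t: 24.45
ee_pos: [493.7, -167.6, 103.3]
orientation: [0.169, 1.565, -0.169]
ft_force: [0.9, -0.5, -0.8]
width: 17.1
```

Call:
apply_moves:
  increments:
    - {"gripper": 0, "delta_pos": [0, -3.6, 0.85], "dr": [0, 0, 0]}
    - {"gripper": 0, "delta_pos": [0, -3.6, 0.85], "dr": [0, 0, 0]}
    - {"gripper": 0, "delta_pos": [0, -3.6, 0.85], "dr": [0, 0, 0]}
    - {"gripper": 0, "delta_pos": [0, -3.6, 0.85], "dr": [0, 0, 0]}
    - {"gripper": 0, "delta_pos": [0, 0, 0], "dr": [0, 0, 0]}

```text
t: 24.87
ee_pos: [497.2, -319.9, 103.7]
orientation: [0.17, 1.561, -0.174]
ft_force: [0.4, -0.8, 0.3]
width: 16.9
```

Call:
apply_moves:
  increments:
    - {"gripper": 0, "delta_pos": [1.5, 0, 0], "dr": [0, 0, 0]}
    - {"gripper": 0, "delta_pos": [1.5, 0, 0], "dr": [0, 0, 0]}
    - {"gripper": 0, "delta_pos": [0, 0, 0], "dr": [0, 0, 0]}
    - {"gripper": 0, "delta_pos": [0, 0, 0], "dr": [0, 0, 0]}
    - {"gripper": 0, "delta_pos": [0, 0, 0], "dr": [0, 0, 0]}

```text
t: 25.28
ee_pos: [496.7, -313.5, 73.9]
orientation: [0.17, 1.564, -0.169]
ft_force: [1.4, -0.4, -0.1]
width: 17.2
```

```bash
python3 plan.py 497 -314.5 34 -0.215
```

```text
t 25.28 p [ 496.7 -313.5   73.9] w 17.2 F [ 1.4 -0.4 -0.1] q [-0.58  0.59  1.8  -0.    0.76 -1.94]
dr [-0.001 -0.    -0.   ] deg 0.0 shift cm [ 3.99 -0.09  0.05]
```

Call:
apply_moves:
  increments:
    - {"gripper": 0, "delta_pos": [1.5, -0.1, 0.05], "dr": [0, 0, 0]}
    - {"gripper": 0, "delta_pos": [1.3, 0, 0], "dr": [0, 0, 0]}
    - {"gripper": 0, "delta_pos": [0.8, 0, 0], "dr": [0, 0, 0]}
    - {"gripper": 0, "delta_pos": [0.4, 0, 0], "dr": [0, 0, 0]}
    - {"gripper": 0, "delta_pos": [0, 0, 0], "dr": [0, 0, 0]}

```text
t: 25.7
ee_pos: [496.7, -314.5, 33.3]
orientation: [0.17, 1.565, -0.17]
ft_force: [-0.3, -0.2, 0.3]
width: 16.8
```

Call:
apply_moves:
  increments:
    - {"gripper": 0, "delta_pos": [0, 0, 0], "dr": [0, 0, 0]}
    - {"gripper": 45, "delta_pos": [0, 0, 0], "dr": [0, 0, 0]}
    - {"gripper": 45, "delta_pos": [0, 0, 0], "dr": [0, 0, 0]}
    - {"gripper": 45, "delta_pos": [0, 0, 0], "dr": [0, 0, 0]}
    - {"gripper": 45, "delta_pos": [0, 0, 0], "dr": [0, 0, 0]}

```text
t: 26.12
ee_pos: [497.0, -315.0, 33.9]
orientation: [0.17, 1.564, -0.17]
ft_force: [-0.7, -0.8, -0.3]
width: 38.2
```

Call:
apply_moves:
  increments:
    - {"gripper": 45, "delta_pos": [-0.5, 0, 0], "dr": [0, 0, 0]}
    - {"gripper": 45, "delta_pos": [-1.5, 0, 0], "dr": [0, 0, 0]}
    - {"gripper": 45, "delta_pos": [-3, 0, 0], "dr": [0, 0, 0]}
    - {"gripper": 45, "delta_pos": [-3, 0, 0], "dr": [0, 0, 0]}
    - {"gripper": 45, "delta_pos": [-3, 0, 0], "dr": [0, 0, 0]}

```text
t: 26.53
ee_pos: [496.6, -314.7, 145.0]
orientation: [0.17, 1.565, -0.17]
ft_force: [0.3, -0.3, -0.1]
width: 39.6
```

Call:
apply_moves:
  increments:
    - {"gripper": 45, "delta_pos": [0, 3.5, 0], "dr": [0, 0, 0]}
    - {"gripper": 45, "delta_pos": [0, 3.5, 0], "dr": [0, 0, 0]}
    - {"gripper": 45, "delta_pos": [0, 3.5, 0], "dr": [0, 0, 0]}
    - {"gripper": 45, "delta_pos": [0, 3.5, 0], "dr": [0, 0, 0]}
    - {"gripper": 45, "delta_pos": [0, 3.5, 0], "dr": [0, 0, 0]}

```text
t: 26.95
ee_pos: [534.7, -142.6, 144.4]
orientation: [0.171, 1.563, -0.171]
ft_force: [0.6, 0.8, -0.6]
width: 39.6
```

Call:
apply_moves:
  increments:
    - {"gripper": 45, "delta_pos": [0, 3.5, 0], "dr": [0, 0, 0]}
    - {"gripper": 45, "delta_pos": [0, 3.5, 0], "dr": [0, 0, 0]}
    - {"gripper": 45, "delta_pos": [0, 3.5, 0], "dr": [0, 0, 0]}
    - {"gripper": 45, "delta_pos": [0, 3.5, 0], "dr": [0, 0, 0]}
    - {"gripper": 45, "delta_pos": [0, 3.5, 0], "dr": [0, 0, 0]}

```text
t: 27.37
ee_pos: [572.3, 28.7, 144.2]
orientation: [0.17, 1.564, -0.17]
ft_force: [-0.1, -0.6, 0.9]
width: 39.6
```

Call:
apply_moves:
  increments:
    - {"gripper": 45, "delta_pos": [0, 3.5, 0], "dr": [0, 0, 0]}
    - {"gripper": 45, "delta_pos": [0, 3.5, 0], "dr": [0, 0, 0]}
    - {"gripper": 45, "delta_pos": [0, 3.5, 0], "dr": [0, 0, 0]}
    - {"gripper": 45, "delta_pos": [0, 3.5, 0], "dr": [0, 0, 0]}
    - {"gripper": 45, "delta_pos": [0, 0, 0], "dr": [0, 0, 0]}

```text
t: 27.78
ee_pos: [603.7, 169.1, 144.5]
orientation: [0.169, 1.562, -0.165]
ft_force: [-0.2, -0.0, -0.1]
width: 39.5
```

```bash
python3 plan.py; python3 - <<'E'
from h import *
a=cam("top");b=cam("scene")
im=np.hstack([cv2.resize(a["img"][150:270,370:510],(400,343)),cv2.resize(b["img"][200:320,170:310],(400,343))])
save({"img":im},"pics/end.png")
for d,n in((a,"top"),(b,"scene")):
    m=cv2.inRange(cv2.cvtColor(d["img"],cv2.COLOR_RGB2HSV),(45,120,30),(80,255,255))
    k,l,s,c=cv2.connectedComponentsWithStats(m)
    for i in range(1,k):
        v,u=np.nonzero(l==i); p=ray(d,np.c_[u,v],29)[:,:2]
        if s[i,4]>40 and p[:,1].max()<0 and p[:,0].min()>300:
            q,e,_=cv2.minAreaRect(p.astype(np.float32)); w,V=np.linalg.eigh(np.cov(p.T)); x=V[:,1]; print(n,np.round(q,1),np.round(e,1),"yaw",round(np.arctan(x[1]/x[0]),3))
E
```

```text
t 27.78 p [603.7 169.1 144.5] w 39.5 F [-0.2 -0.  -0.1] q [ 0.25  0.53  1.68  0.    0.93 -1.11]
[[ 0.003  0.211  0.977]
 [ 0.002  0.977 -0.211]
 [-1.     0.003  0.002]]
top [ 534.4 -137.2] [ 18.1 111.6] yaw -0.22
top [ 519.6 -194.2] [ 18.2 138.8] yaw -0.216
top [ 508.8 -253.1] [ 18.7 169.4] yaw -0.223
top [ 496.1 -311. ] [ 18.1 197.2] yaw -0.219
scene [ 536.6 -141.7] [ 20.2 112.5] yaw -0.225
scene [ 521.9 -198.7] [ 20. 141.] yaw -0.225
scene [ 510.  -257.7] [ 20.6 168.9] yaw -0.228
scene [ 498.  -316.4] [ 19.5 196.3] yaw -0.223
```

View pics/end.png

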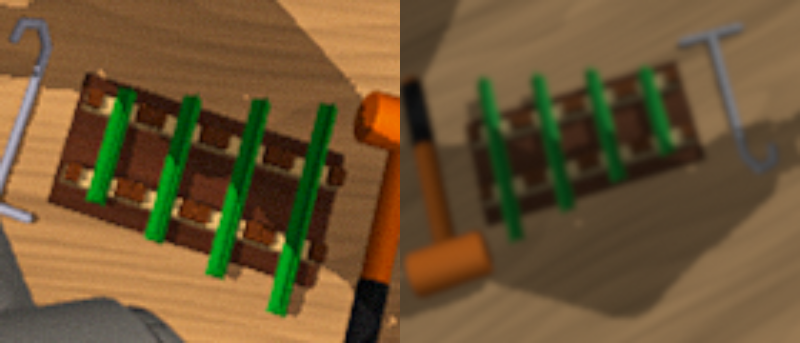

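The final view shows all four pegs lying in their notches, with lengths rising towards the mallet. Handing in.

```bash
python3 -c "
from h import *
print(ctrl.close_job())"
```

```text
the job is handed in; nothing more can be done
None
```

I laid all four green pegs in the block and handed the job in at about 28 s of robot time. The order is peg_200 in slot_1 next to the mallet, peg_170 in slot_2, peg_140 in slot_3 and peg_110 in slot_4 next to the extractor.

- **Position:** In the last pictures from both cameras, each peg lay within about 3 mm of its slot centre. It was also within about 0.01 rad of the slot direction. The slots leave 8.5 mm on each side.
- **Ridge and floor:** The pegs look flat and ridge up, but I did not measure their height in the slots directly.
- **Mallet, extractor and look-alikes:** I never reached for any of them. The mallet and extractor look unmoved in the final picture, though I did not measure them, and that picture did not include the look-alikes.
- **Force:** The force readings stayed below about 5 N.
- **Disagreement:** The two cameras differ by about 4–6 mm in y. I used their average, and the arm's readings fitted that average to about 1 mm.

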